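# Let the large dryer ball out of its dispenser

### The job

Find out which of the two dispensers holds the large dryer ball and press the paddle of its rocking lever all the way down, so that the gate at the other end lifts and the ball rolls out into the catch tray; then let the paddle come back up so that the gate shuts again. Do it only by pressing: do not touch the balls or the gates, leave the small ball and its lever alone, and leave everything else on the table where it stands.

Things in the scene. Friction and masses are not known exactly. Their poses are not given: they have to be found in the camera images.
- unit_a: one of two like ball dispensers, side by side (which is left varies), fixed, white, steel lever. Origin on the table under the pivot; x axis down the chute, away from the robot (yaw within 0.2 rad). Lever along x, 14 wide, pivot 135 up between posts 150 high, 86 over outsides; paddle at x = -118, gate 132. Catch tray beyond: x 157 to 279, inside 84 wide, floor 4 up, centre x = 218, walls 43-65 high.
- pad_a (a point): middle of the top face of unit_a's press paddle: grey plate 50 (along the lever) x 44 x 6 mm, 162 mm above the table at rest, sloping down 0.2 rad towards the pivot. Pressed fully it goes down 53 mm (under 4 mm sideways) to 109 mm, then sloping 0.25 rad the other way. Free space underneath.
- lever_a (a joint): unit_a's rocking lever, rad: 0 = at rest, gate down; 0.45 = paddle pressed to its stop, gate fully up. The gate rises about 14 mm per 0.1 rad; the small ball passes from about 0.2, the large from about 0.4. Spring return: about 2 N at the paddle to start, 5 N at the stop; let go, it swings back to 0 and the gate drops.
- gate_a (a point): steel gate plate at the far end of unit_a's lever, 60 wide x 35 high x 4, hanging on a 14 mm strip; this point: the middle of its lower edge, 8 mm above the chute floor when shut
- seat_a (a point): chute 66 mm wide with side walls, sloping 8 degrees down to the unit's +x; this point: middle of the chute floor of unit_a, 34 mm uphill of the gate; its ball waits within 25 mm of here (seen from above), against the gate
- unit_b: one of two like ball dispensers, side by side (which is left varies), fixed, white, steel lever. Origin on the table under the pivot; x axis down the chute, away from the robot (yaw within 0.2 rad). Lever along x, 14 wide, pivot 135 up between posts 150 high, 86 over outsides; paddle at x = -118, gate 132. Catch tray beyond: x 157 to 279, inside 84 wide, floor 4 up, centre x = 218, walls 43-65 high.
- pad_b (a point): middle of the top face of unit_b's press paddle: grey plate 50 (along the lever) x 44 x 6 mm, 162 mm above the table at rest, sloping down 0.2 rad towards the pivot. Pressed fully it goes down 53 mm (under 4 mm sideways) to 109 mm, then sloping 0.25 rad the other way. Free space underneath.
- lever_b (a joint): unit_b's rocking lever, rad: 0 = at rest, gate down; 0.45 = paddle pressed to its stop, gate fully up. The gate rises about 14 mm per 0.1 rad; the small ball passes from about 0.2, the large from about 0.4. Spring return: about 2 N at the paddle to start, 5 N at the stop; let go, it swings back to 0 and the gate drops.
- gate_b (a point): steel gate plate at the far end of unit_b's lever, 60 wide x 35 high x 4, hanging on a 14 mm strip; this point: the middle of its lower edge, 8 mm above the chute floor when shut
- seat_b (a point): chute 66 mm wide with side walls, sloping 8 degrees down to the unit's +x; this point: middle of the chute floor of unit_b, 34 mm uphill of the gate; its ball waits within 25 mm of here (seen from above), against the gate
- big_ball: large dryer ball, blue plastic with nubs, 56 mm diameter, about 70 g; origin at its centre. Waits behind the gate of one dispenser; see which
- small_ball: small dryer ball, same blue plastic, 36 mm diameter, about 30 g; origin at its centre. Waits behind the gate of the other dispenser
- detergent: bystander: white detergent bottle, 80 dia x 190 high, left of the dispensers; origin at the centre of its underside
- jar: bystander: closed glass jar with steel lid, 68 dia x 90 high, right of the dispensers; origin at the centre of its underside
- mug: bystander: white mug, 72 dia x 85 high, close to unit_a's right side (its -y side); origin at the centre of its underside
- stain_bottle: bystander: small white bottle, 34 dia x 85 high, beside the paddle of unit_b on its right (-y) side, about 80 mm from the paddle's middle; origin at the centre of its underside
- brush: bystander: brush lying across in front of the dispensers, nearer the robot
- carton: bystander: small cardboard box, 75 x 120 x 40 high, in front of the dispensers, nearer the robot; origin at the centre of its underside
- scoop: bystander: white measuring cup, 56 dia x 45 high, close to unit_a's left (+y) side; origin at the centre of its underside

How it is judged (in metres and radians):
On the way:
1. the lever of the large ball is pressed down and its gate lifts (((horizontal distance between big_ball and seat_a below 0.05 m and value of joint lever_a above 0.3 rad) or (horizontal distance between big_ball and seat_b below 0.05 m and value of joint lever_b above 0.3 rad))).
At the end, for the whole second after the job is handed in: The large ball lies at rest (under 0.03 m/s) in its dispenser's catch tray, both levers are back at rest (within 0.04 rad of 0, gates shut), and the small ball is still in its chute behind its gate (((x of big_ball in the frame of unit_a between 0.155 and 0.281 m and y of big_ball in the frame of unit_a between -0.046 and 0.046 m and z of big_ball in the frame of unit_a below 0.045 m) or (x of big_ball in the frame of unit_b between 0.155 and 0.281 m and y of big_ball in the frame of unit_b between -0.046 and 0.046 m and z of big_ball in the frame of unit_b below 0.045 m)) and linear speed of big_ball below 0.03 m/s and value of joint each of lever_a, lever_b below 0.04 rad and ((horizontal distance between small_ball and seat_a below 0.05 m and z of small_ball in the frame of unit_a above 0.055 m) or (horizontal distance between small_ball and seat_b below 0.05 m and z of small_ball in the frame of unit_b above 0.055 m))); the robot touches nothing.
It fails at once if a ball is touched by the robot (over 0.3 N) (contact force between any of the fingers, the arm and big_ball above 0.3 N or contact force between any of the fingers, the arm and small_ball above 0.3 N).
It fails at once if the robot touches a dispenser (over 0.3 N) on the gate's side of the pivot instead of the paddle's side ((contact force between any of the fingers, the arm and unit_a above 0.3 N and x of the grasp point in the frame of unit_a above -0.01 m) or (contact force between any of the fingers, the arm and unit_b above 0.3 N and x of the grasp point in the frame of unit_b above -0.01 m)).
It fails at once if the small ball's lever is pressed (over 0.08 rad) ((horizontal distance between small_ball and seat_a below 0.06 m and value of joint lever_a above 0.08 rad) or (horizontal distance between small_ball and seat_b below 0.06 m and value of joint lever_b above 0.08 rad)).
It fails at once if the small ball leaves its place (moved over 50 mm) or a ball is lifted (centre over 130 mm above the table) (distance of small_ball from where it was at the start of the episode above 0.05 m or height (world z) of any of big_ball, small_ball above 0.13 m).
It fails at once if another thing on the table is moved by more than 30 mm, lifted or knocked over (distance of any of detergent, jar, mug, stain_bottle, brush, carton, scoop from where it was at the start of the episode above 0.03 m or angle between any of detergent, jar, mug, stain_bottle, carton, scoop's own z axis and vertical above 0.5 rad).
It also fails if it takes over 32 s, if anything falls off the work surface, if the arm or the gripper's body presses on something with over 40 N, if the wrist force passes 120 N, or if a joint passes its speed limit or range.

### The arm

A 7-joint arm with a two-finger parallel gripper is mounted at the origin on the work surface. World frame = base frame: x ahead of the robot, y to its left, z up, the work surface at z = 0. Lengths are in mm, angles in degrees, forces in N, time in s.
With the tool pointing down it reaches from about 400 to 900 mm from the base axis. Payload 5.5 kg.
Tool frame: the origin (TCP) lies at the very end of the fingers, on their centre line; the grasp point (between the pads) lies 19 mm behind it; y points along the fingers, x is the direction in which the jaws open and shut, and the axes are right-handed (so a half turn about y gives the same grasp; the last joint's range is limited). The gripper opens to 85 mm and grips with 20 to 120 N. Pads are 22 mm wide; open, the fingers measure 114 mm over their backs; the gripper's body (76 mm by 85 mm) begins 54 mm behind the grasp point. The pads swing forward as they close: fully open they stand 13 mm farther back than shut.
Start: joints at [-59.175, 28.699, -24.465, 88.831, 12.651, 65.22, -12.049], TCP at [176.342, 625.622, 231.31] pointing down, gripper open.
Joint ranges: [-164.97, 164.97], [-17.58, 116.51], [-87.97, 89.64], [11.32, 138.91], [-80.73, 260.73], [10.89, 115.49], [-147.41, 147.41]. Speed limits (degrees/s): [147.25, 147.25, 180, 180, 180, 180, 180].

### API

Orientations are given as [roll, pitch, yaw] about the fixed x, y, z axes, in that order (R = Rz(yaw) Ry(pitch) Rx(roll)).
In Python, from plant import r, vision, job_done gives the robot as it stands.
- The arm moves only by the shell command python3 -m pendant 'ROWS' [FORCE]. ROWS is JSON, a list of rows, each a list of 3 entries, a list of its own where there are three numbers: the shift along the tool's x, y, z in mm, then the turn, a rotation vector about the tool's x, y, z in units of 5 degrees (1.0 is 5 degrees), then the opening, from 0 (shut) to 1 (fully open). In form: [[[x, y, z], [ax, ay, az], hand], ...]. A call has 1 to 20 rows; each row is the pose to reach, as a shift and turn from the pose measured when the call began, along the tool's axes at that moment; what a row does not reach only later rows make up. A row lasts 1/12 s, in which the tool goes at most 41.7 mm and 7.16 degrees, less where a joint would pass 70% of its speed; a pose out of reach is approached as far as the arm can. A call with a gripper value outside its range is refused whole. The fingers move at their own pace and stop on an object; FORCE is the grip in N (left out, the last holds). Time passes only in rows, so rows that repeat a pose let the fingers close. It gives the time, the measured TCP pose, the force and the opening at its end, in the units of the state.
- r.state(): the state, without advancing time (a new reading comes with each control period).
- vision.snapshot(name): name is "side" or "top"; returns a dict with "frame" (400x640x3 uint8, blue, green, red), "depth" (400x640 float32, mm along the optical axis (not along the pixel's ray), 0 where there is no reading), "fx", "fy", "cx", "cy" (pixels), "dist" ([k1, k2, p1, p2, k3] as OpenCV has them; the pictures are not rectified), "extrinsics" (4x4, takes a point from camera to world coordinates). Camera axes: x right, y up, looking along -z (the intrinsics and any distortion apply to the point x, -y, -z); pixel columns grow to the right and rows downward; lengths in mm; the calibration is good to about 2 mm. A picture is of the moment at which its call begins.
- job_done(): hands the job in, once; it reports no verdict.
Trained networks look in a picture, given as the dict that the camera call returned (one of the last four; its "shot" number tells which), for a name from the list of things; names that differ only in an ending like _2 or _b are one class to them, and where a whole thing is asked for, a point or a joint stands for the part that bears it (a point fixed in the world has none). Each returns a list of dicts, best first, with "p" (0 to 1); they miss things now and then, are a little off and sometimes report something else, mostly with a low value. They report only what shows in the picture. A call takes as long as a camera call.
- vision.recognise(picture, query): "box" ([left, top, right, bottom] in pixels, round what is visible of it).
- vision.place_of(picture, query): "point" ([row, column] in pixels: a listed point, or the origin of a listed thing).
The state is a dict: "t": time; "qpos": joint angles; "qd": joint speeds; "joint_torque": joint torques, N m; "position": TCP position; "ee_rot": TCP orientation; "contact_force": force on the tool from outside, world axes, zero at the start; "moment": the same for the moment, N m; "opening": opening from 0.0 (shut) to 1.0 (fully open).
Only numpy, scipy, OpenCV 4.12 (cv2) and the standard library are available. Lean on these libraries where they do the work, as an engineer would, in place of code of your own. Each camera call takes 0.05 s, during which the arm holds its last target.

## Working session

There is one attempt and no reset: what is moved stays moved. The work goes in short steps, Python scripts to look and compute and a shell command to move; the robot and the scene stay as the last step left them, time stands still between calls to the robot, and variables do not carry over. Pictures are saved under pics/ and viewed, and the job is handed in when it is done.

```bash
mkdir -p pics; ls
cat > h.py <<'E'
import numpy as np, cv2
from plant import r, vision, job_done
def ray(s,px):  # px [row,col] -> undistorted normalized (x,-y,-z)
    K=np.array([[s['fx'],0,s['cx']],[0,s['fy'],s['cy']],[0,0,1.]])
    u=cv2.undistortPoints(np.array([[[px[1],px[0]]]],float),K,np.array(s['dist'],float))[0,0]
    return np.array([u[0],-u[1],-1.])
def at_depth(s,px,d=None):
    if d is None:
        a=int(round(px[0]));b=int(round(px[1])); p=s['depth'][max(a-2,0):a+3,max(b-2,0):b+3]; p=p[p>0]; d=np.median(p) if p.size else np.nan
    T=np.array(s['extrinsics']); return T[:3,:3]@(ray(s,px)*d)+T[:3,3]
def at_z(s,px,z):
    T=np.array(s['extrinsics']); v=T[:3,:3]@ray(s,px); o=T[:3,3]; return o+v*(z-o[2])/v[2]
E
python3 - <<'E'
from h import *
print(r.state())
for n in ['top','side']:
    s=vision.snapshot(n); cv2.imwrite(f'pics/{n}0.png',s['frame'])
    print(n,np.array(s['extrinsics']).round(2).tolist())
    for q in ['big_ball','small_ball','pad_a','gate_a','unit_a','stain_bottle','mug','scoop','seat_a']:
        for d in vision.place_of(s,q)[:3]:
            print(q,round(d['p'],2),np.round(d['point']),at_depth(s,d['point']).round(),'z162',at_z(s,d['point'],162).round())
E
```

```text
pics
{'t': 0.0, 'qpos': array([-59.17660991,  28.75563833, -24.45301249,  88.89073807,
        12.6511639 ,  65.21857597, -12.04886989]), 'qd': array([-0.02836206, -0.03189631, -0.06993734, -0.0273577 ,  0.01843136,
       -0.09570137,  0.01413228]), 'joint_torque': array([ 3.11689575e-06, -5.69510937e+01, -5.81641406e+00, -2.80939847e+01,
        1.05881563e-02,  1.19344558e-02, -6.02534010e-05]), 'position': array([176.2214998 , 624.94766165, 230.24412586]), 'ee_rot': array([-89.99575625,   0.11140481,  74.26010479]), 'contact_force': array([-0.08583386,  0.26390661, -0.23817078]), 'moment': array([0.00754848, 0.01996488, 0.01768223]), 'opening': 0.998455339362776}
top [[0.0, 0.98, -0.2, 344.02], [-1.0, 0.0, 0.0, 8.16], [0.0, 0.2, 0.98, 1314.5], [0.0, 0.0, 0.0, 1.0]]
big_ball 0.43 [178. 365.] [ 663. -140.  109.] z162 [ 649. -134.  162.]
small_ball 0.61 [157. 264.] [744. 211.  85.] z162 [719. 199. 162.]
small_ball 0.47 [248. 460.] [ 430. -464.   67.] z162 [ 423. -428.  162.]
pad_a 0.95 [239. 361.] [ 451. -117.  165.] z162 [ 451. -117.  162.]
pad_a 0.81 [215. 252.] [525. 226. 165.] z
[... 1151 characters left out ...]
59. 226.] [768. 229.  70.] z162 [711. 322. 162.]
gate_a 0.61 [378. 328.] [459. 482.  68.] z162 [447. 540. 162.]
gate_a 0.58 [186. 299.] [ 683. -129.   79.] z162 [642.   5. 162.]
unit_a 0.96 [286. 281.] [620. 261.  43.] z162 [576. 372. 162.]
stain_bottle 0.84 [273. 338.] [503. 160.  15.] z162 [476. 313. 162.]
stain_bottle 0.65 [267. 393.] [371. 134.  38.] z162 [371. 272. 162.]
stain_bottle 0.24 [259. 237.] [739. 227.  76.] z162 [689. 316. 162.]
scoop 0.64 [217. 309.] [630. -42.  28.] z162 [580. 140. 162.]
seat_a 0.6 [264. 237.] [740. 230.  62.] z162 [683. 330. 162.]
seat_a 0.59 [189. 306.] [ 659. -118.   77.] z162 [621.  16. 162.]
seat_a 0.38 [274. 338.] [504. 160.  13.] z162 [476. 314. 162.]
```

Run:
```python
import cv2
a=cv2.imread('pics/top0.png'); 
cv2.imwrite('pics/top0c.png',cv2.resize(a[110:290,180:480],None,fx=2.6,fy=2.6,interpolation=cv2.INTER_CUBIC))
b=cv2.imread('pics/side0.png')
cv2.imwrite('pics/side0c.png',cv2.resize(b[130:330,180:460],None,fx=2.8,fy=2.8,interpolation=cv2.INTER_CUBIC))
```

```text
(no output)
```

View pics/top0.png

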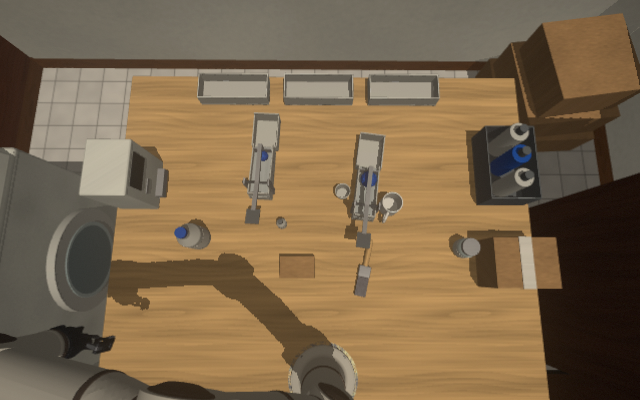

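View pics/top0c.png

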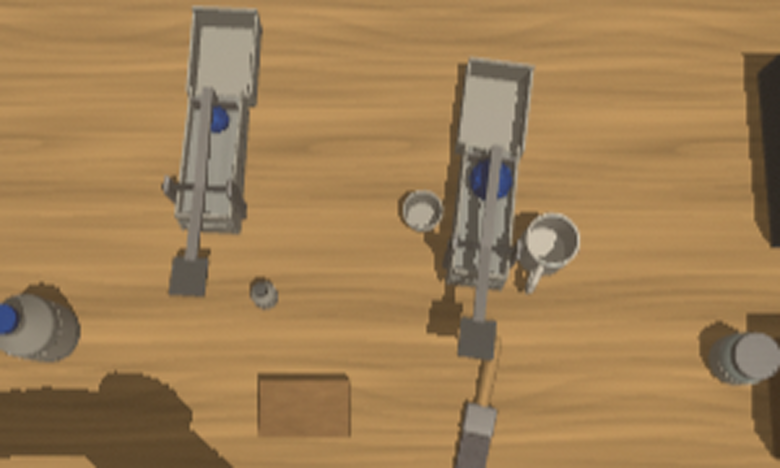

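View pics/side0c.png

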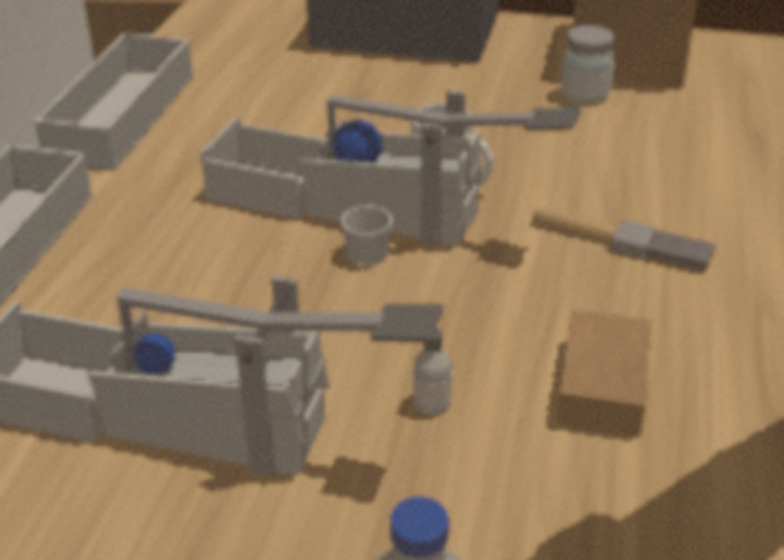

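Run:
```python
from h import *
s=vision.snapshot('top')
D=s['depth']; pts=[]
def cloud(r0,r1,c0,c1):
    return np.array([at_depth(s,(i,j),D[i,j]) for i in range(r0,r1) for j in range(c0,c1) if D[i,j]>0])
P=cloud(120,260,340,400); P=P[(P[:,2]>140)&(P[:,2]<215)]
pad=P[(P[:,0]<480)&(P[:,2]>145)]
print(len(pad),pad.mean(0),pad.min(0),pad.max(0))
c,sz,a=cv2.minAreaRect(pad[:,:2].astype(np.float32)); print(c,sz,a)
lev=P[(P[:,0]>490)]
print(len(lev),lev.min(0),lev.max(0))
print('fit all yaw',np.degrees(np.arctan(np.polyfit(lev[:,0],lev[:,1],1)[0])))
# tall things map
for q in ['detergent','jar','mug','stain_bottle','scoop']:
    for d in vision.recognise(s,q)[:1]: 
        b=d['box'];m=[(b[1]+b[3])/2,(b[0]+b[2])/2]; print(q,round(d['p'],2),at_depth(s,m).round())
s=vision.snapshot('side')
for d in vision.recognise(s,'pad_a')[:2]:
    b=d['box'];m=[(b[1]+b[3])/2,(b[0]+b[2])/2]; print('side pad',d['p'],at_depth(s,m).round())
```

```text
226 [ 451.24402673 -123.15585436  164.24676252] [ 425.38404216 -146.38603363  154.65824826] [ 479.76711298 -100.3247239   174.46254832]
(453.2314147949219, -123.83948516845703) (44.237342834472656, 55.154144287109375) 82.75592803955078
273 [ 492.48593114 -183.28888333  140.02756305] [699.54695184 -92.01348112 158.93491846]
fit all yaw -7.112388806216212
detergent 0.71 [466. 419. 143.]
jar 0.74 [361.  89.  42.]
mug 0.92 [ 583. -246.    7.]
scoop 0.68 [637. -82.   8.]
side pad 0.78 [629. 229. 136.]
side pad 0.6 [ 560. -175.   93.]
```

```bash
python3 -m pendant '[[[0,-30,0],[0,0,0],0],[[0,-60,0],[0,0,0],0],[[-15,-70,-35],[0,0.7,0],0],[[-30,-70,-70],[0,1.4,0],0],[[-45,-70,-110],[0,2.1,0],0],[[-58,-70,-150],[0,2.8,0],0],[[-80,-70,-180],[0,3.6,0],0],[[-105,-70,-210],[0,4.4,0],0],[[-130,-70,-240],[0,5.2,0],0],[[-153,-70,-270],[0,5.9,0],0],[[-176,-70,-299],[0,6.5,0],0],[[-176,-70,-299],[0,6.5,0],0]]' 30
```

```text
t: 2.4
position: [422.9, 366.7, 301.4]
ee_rot: [-90.3, 0.0, 40.9]
contact_force: [1.1, 0.2, 0.4]
opening: -0.001
```

```bash
python3 -m pendant '[[[-14,0,-31],[0,0.7,0],0],[[-28,0,-61],[0,1.4,0],0],[[-42,0,-92],[0,2.1,0],0],[[-56,0,-122],[0,2.8,0],0],[[-70,0,-153],[0,3.5,0],0],[[-84,0,-183],[0,4.2,0],0],[[-107,0,-209],[0,4.9,0],0],[[-130,0,-235],[0,5.6,0],0],[[-152,0,-262],[0,6.3,0],0],[[-175,0,-288],[0,7,0],0],[[-197,0,-314],[0,7.6,0],0],[[-223,5,-332],[0,8.1,0],0],[[-249,15,-350],[0,8.6,0],0],[[-275,30,-369],[0,9.1,0],0],[[-300,45,-387],[0,9.6,0],0],[[-300,60,-387],[0,9.6,0],0],[[-300,60,-387],[0,9.6,0],0],[[-300,60,-387],[0,9.6,0],0]]'
python3 - <<'E'
from h import *
for n in ['top','side']:
    s=vision.snapshot(n); cv2.imwrite(f'pics/{n}1.png',s['frame'] if n=='top' else cv2.resize(s['frame'][60:260,220:480],None,fx=3,fy=3))
print(r.state()['position'],r.state()['ee_rot'],r.state()['contact_force'])
E
```

```text
t: 3.9
position: [449.5, -121.8, 243.3]
ee_rot: [-90.2, -0.1, -7.1]
contact_force: [-0.1, -0.4, 0.9]
opening: -0.002
[ 450.8139347  -121.25348427  244.47260213] [-90.20178251  -0.29436223  -6.94318136] [ 0.28885364 -0.19840073  0.26345797]
```

View pics/side1.png

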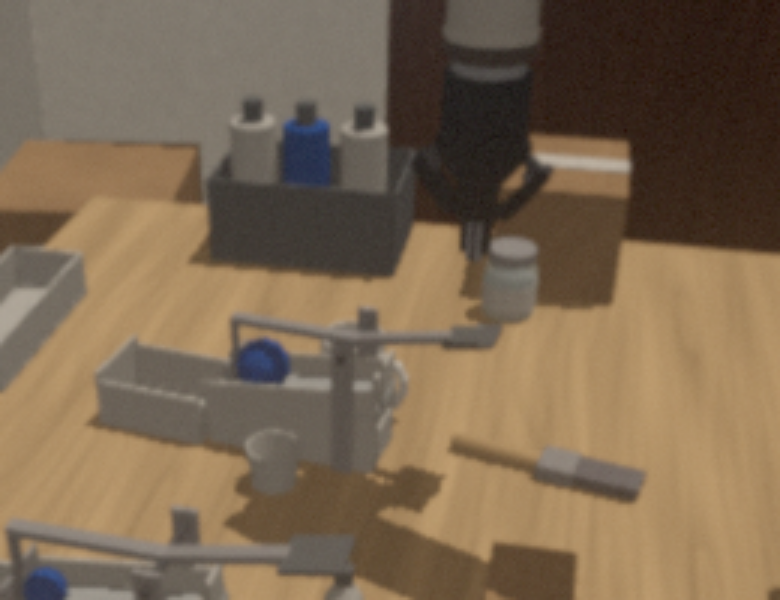

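View pics/top1.png

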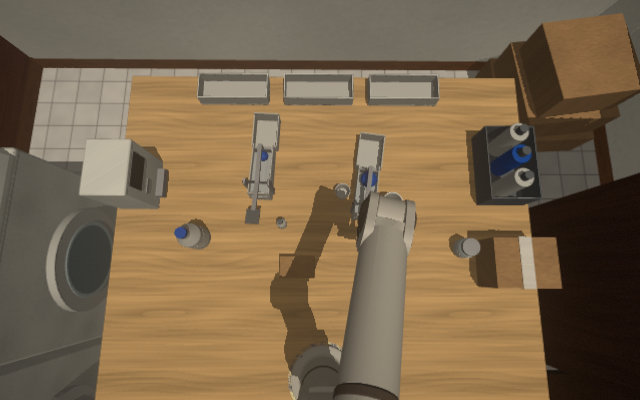

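```bash
python3 -m pendant '[[[0,25,0],[0,0,0],0],[[0,50,0],[0,0,0],0],[[0,65,0],[0,0,0],0],[[0,75,0],[0,0,0],0],[[0,85,0],[0,0,0],0],[[0,95,0],[0,0,0],0],[[0,95,0],[0,0,0],0]]'
python3 - <<'E'
from h import *
s=vision.snapshot('side'); cv2.imwrite('pics/side2.png',cv2.resize(s['frame'][60:260,220:480],None,fx=3,fy=3))
E
```

```text
t: 4.58
position: [451.0, -121.1, 148.5]
ee_rot: [-90.2, -0.2, -6.9]
contact_force: [-0.7, -0.3, 0.3]
opening: 0.001
```

View pics/side2.png

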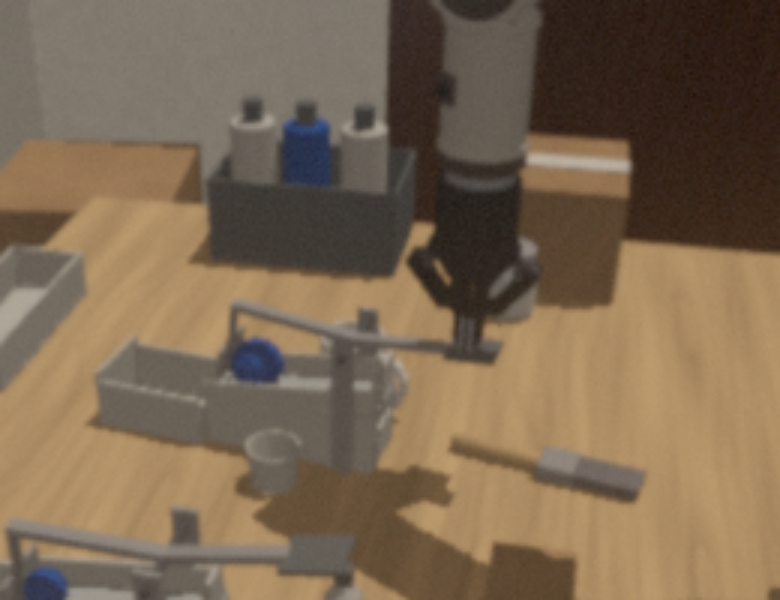

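The picture shows the fingertips on the paddle (about 470,345), and the gate has begun to rise. I'll press on.

```bash
python3 -m pendant '[[[0,8,0],[0,0,0],0],[[0,16,0],[0,0,0],0],[[0,24,0],[0,0,0],0],[[0,31,0],[0,0,0],0],[[0,36,0],[0,0,0],0],[[0,39,0],[0,0,0],0],[[0,39,0],[0,0,0],0],[[0,39,0],[0,0,0],0],[[0,39,0],[0,0,0],0],[[0,39,0],[0,0,0],0]]'
python3 - <<'E'
from h import *
s=vision.snapshot('side'); cv2.imwrite('pics/side3.png',cv2.resize(s['frame'][60:260,220:480],None,fx=3,fy=3))
E
```

```text
t: 5.47
position: [452.3, -121.7, 110.6]
ee_rot: [-90.2, -0.4, -6.9]
contact_force: [0.6, -0.3, 6.1]
opening: -0.002
```

View pics/side3.png

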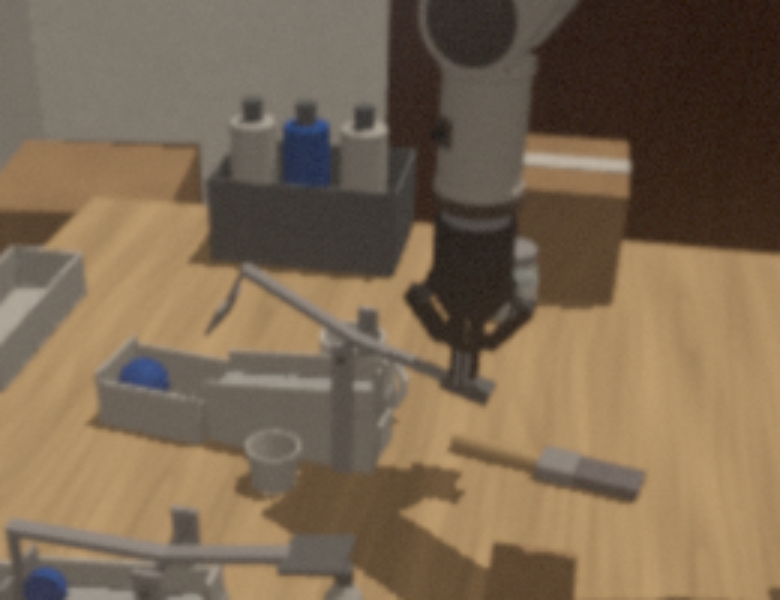

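The ball lies in the tray (about 145,375) with the gate fully up. I'll let the paddle come back up slowly.

```bash
python3 -m pendant '[[[0,-6,0],[0,0,0],0],[[0,-12,0],[0,0,0],0],[[0,-18,0],[0,0,0],0],[[0,-24,0],[0,0,0],0],[[0,-30,0],[0,0,0],0],[[0,-36,0],[0,0,0],0],[[0,-42,0],[0,0,0],0],[[0,-48,0],[0,0,0],0],[[0,-54,0],[0,0,0],0],[[0,-60,0],[0,0,0],0],[[0,-80,0],[0,0,0],0],[[0,-110,0],[0,0,0],0],[[0,-140,0],[0,0,0],0],[[0,-140,0],[0,0,0],0],[[0,-140,0],[0,0,0],0],[[0,-140,0],[0,0,0],0],[[0,-140,0],[0,0,0],0],[[0,-140,0],[0,0,0],0]]'
python3 - <<'E'
from h import *
s=vision.snapshot('side'); cv2.imwrite('pics/side4.png',cv2.resize(s['frame'][60:330,180:480],None,fx=2.2,fy=2.2))
for q in ['big_ball','small_ball']:
  for d in vision.place_of(s,q)[:2]: print('side',q,d['p'],at_depth(s,d['point']).round())
for i in range(2):
  s=vision.snapshot('top')
  for q in ['big_ball','small_ball']:
    for d in vision.place_of(s,q)[:2]: print(q,d['p'],np.round(d['point'],1),at_depth(s,d['point']).round())
cv2.imwrite('pics/top4.png',s['frame']); print(r.state()['position'],r.state()['contact_force'],r.state()['t'])
E
```

```text
t: 7.02
position: [450.5, -120.9, 249.3]
ee_rot: [-90.2, -0.2, -6.9]
contact_force: [-0.1, 0.1, -0.6]
opening: -0.005
side big_ball 0.72 [ 796. -156.   48.]
side small_ball 0.63 [750. 228.  85.]
side small_ball 0.27 [740. 228.  75.]
big_ball 0.74 [142.8 367.6] [ 808. -158.   58.]
small_ball 0.36 [155.8 264.8] [748. 207.  87.]
big_ball 0.55 [145.1 373.2] [ 800. -178.   58.]
big_ball 0.21 [251.2 460.4] [ 420. -465.   63.]
small_ball 0.57 [155.6 264.4] [748. 208.  88.]
small_ball 0.4 [173.9 365.9] [ 692. -150.   57.]
[ 451.44788582 -121.10030266  250.48085518] [-0.25894837  0.11122178 -0.63333228] 7.4667
```

View pics/side4.png

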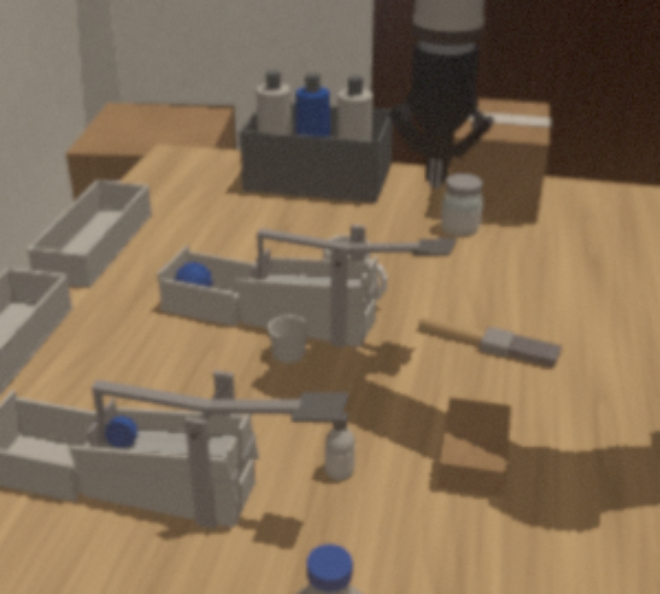

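View pics/top4.png

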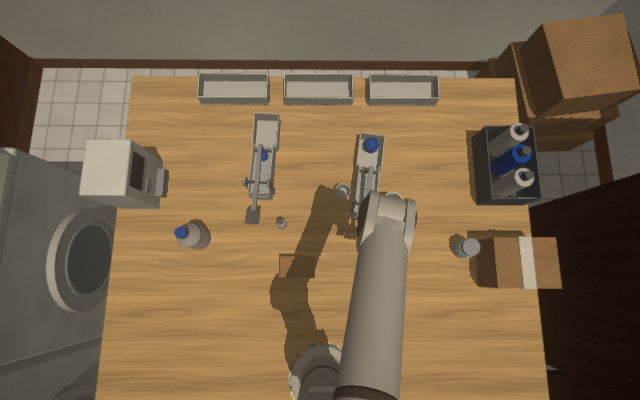

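The gate is shut, the ball is in the tray and the small ball is still behind its gate. I'll wait a little to see that the ball is at rest.

```bash
python3 -m pendant '[[[0,0,0],[0,0,0],0],[[0,0,0],[0,0,0],0],[[0,0,0],[0,0,0],0],[[0,0,0],[0,0,0],0],[[0,0,0],[0,0,0],0],[[0,0,0],[0,0,0],0],[[0,0,0],[0,0,0],0],[[0,0,0],[0,0,0],0],[[0,0,0],[0,0,0],0],[[0,0,0],[0,0,0],0],[[0,0,0],[0,0,0],0],[[0,0,0],[0,0,0],0],[[0,0,0],[0,0,0],0],[[0,0,0],[0,0,0],0],[[0,0,0],[0,0,0],0],[[0,0,0],[0,0,0],0],[[0,0,0],[0,0,0],0],[[0,0,0],[0,0,0],0]]'
cat > b.py <<'E'
from h import *
for i in range(6):
    s=vision.snapshot('top'); f=s['frame'].astype(int)
    out=[]
    for (a,b,c,d) in [(130,165,350,390),(140,175,250,285)]:
        m=(f[a:b,c:d,0]-f[a:b,c:d,2])>50; ys,xs=np.nonzero(m); out.append((len(ys),ys.mean()+a,xs.mean()+c))
    print(round(r.state()['t'],2),np.round(out,1).tolist(), at_z(s,out[0][1:],32).round(1))
E
python3 b.py
```

```text
t: 8.97
position: [451.5, -121.1, 250.5]
ee_rot: [-90.2, -0.3, -6.9]
contact_force: [-0.8, 1.0, 0.2]
opening: -0.002
9.02 [[109.0, 144.2, 372.4], [31.0, 155.2, 263.6]] [ 812.5 -179.4   32. ]
9.07 [[108.0, 144.2, 372.4], [31.0, 155.2, 263.7]] [ 812.4 -179.5   32. ]
9.12 [[110.0, 144.2, 372.4], [31.0, 155.2, 263.7]] [ 812.4 -179.5   32. ]
9.17 [[107.0, 144.2, 372.5], [32.0, 155.3, 263.6]] [ 812.3 -179.7   32. ]
9.22 [[107.0, 144.2, 372.5], [31.0, 155.2, 263.7]] [ 812.5 -179.7   32. ]
9.27 [[109.0, 144.4, 372.4], [32.0, 155.3, 263.6]] [ 811.8 -179.6   32. ]
```

```bash
python3 -m pendant '[[[0,0,0],[0,0,0],0],[[0,0,0],[0,0,0],0],[[0,0,0],[0,0,0],0],[[0,0,0],[0,0,0],0],[[0,0,0],[0,0,0],0],[[0,0,0],[0,0,0],0],[[0,0,0],[0,0,0],0],[[0,0,0],[0,0,0],0],[[0,0,0],[0,0,0],0],[[0,0,0],[0,0,0],0],[[0,0,0],[0,0,0],0],[[0,0,0],[0,0,0],0]]'; python3 b.py
```

```text
t: 10.27
position: [451.4, -121.1, 250.4]
ee_rot: [-90.2, -0.3, -6.9]
contact_force: [0.8, 0.4, 0.9]
opening: 0.001
10.32 [[108.0, 144.4, 372.5], [32.0, 155.3, 263.6]] [ 811.7 -179.7   32. ]
10.37 [[108.0, 144.2, 372.4], [31.0, 155.2, 263.7]] [ 812.4 -179.4   32. ]
10.42 [[109.0, 144.3, 372.3], [31.0, 155.2, 263.7]] [ 812.  -179.2   32. ]
10.47 [[111.0, 144.3, 372.4], [31.0, 155.2, 263.7]] [ 812.1 -179.3   32. ]
10.52 [[107.0, 144.3, 372.4], [31.0, 155.2, 263.7]] [ 812.1 -179.3   32. ]
10.57 [[108.0, 144.2, 372.4], [31.0, 155.2, 263.7]] [ 812.4 -179.5   32. ]
```

Both balls are at rest, so I'm handing the job in.

```bash
python3 -c "
from plant import job_done
print(job_done())"
```

```text
the job is handed in; nothing more can be done
None
```

The large ball is in its catch tray and the job is handed in, at about 10.6 s of the 32 s; no verdict was reported.

**What I did:** the large ball was in the right-hand dispenser, `unit_a`, the one with the mug and scoop beside it. I pressed its paddle with shut fingers down to a fingertip height of 110.6 mm, with about 6 N at the bottom. The gate lifted fully and the ball rolled out. I then let the paddle up slowly and withdrew the arm straight up to 250 mm.

**Last checks:**
- **Large ball:** it lay still in the tray at about (812, -179) mm, with no shift beyond image noise over 1.5 s.
- **Levers and gates:** both levers look back at rest with their gates shut in the side picture. I judged this by eye and did not measure the angles.
- **Small ball:** it is behind its gate and did not move during those 1.5 s.
- **Other things:** nothing looked moved in the pictures, but I did not measure each one, and the arm hid part of the view from above.
- **Robot:** it touches nothing; the force reading is only noise of about 1 N.

**Disagreements:** the network's top-view point for the large ball differed by about 20 mm between two shots, so I used the centre of the blue pixels instead. Its place for the paddle was about 4 mm off the depth measurement. Several of its other reports, such as the jar and the side-view paddle boxes, were clearly wrong, and I ignored them.

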